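Latch the loaded bottle nest

ROBOT

A 6-joint arm with a two-finger parallel gripper is mounted at the origin on a cart in front of the work surface, level with it; the furniture and walls round the work are solid. World frame = base frame: x ahead of the robot, y to its left, z up, the work surface at z = 0. Lengths are in m, angles in rad, forces in N, time in s.
With the tool pointing down it reaches from about 0.35 to 0.85 m from the base axis. Payload 8.1 kg.
Tool frame: the origin (TCP) lies between the finger pads; the fingertips stand 11 mm ahead of it and the grasp point (between the pads) lies 8 mm behind it (robot.tips_ahead is the distance from the TCP to the fingertips, in m); z points along the fingers, y is the line along which they close (so a half turn about z gives the same grasp; the last joint's range is limited). The gripper opens to 93 mm and grips with 3 to 60 N. Pads are 15 mm wide; open, the fingers measure 128 mm over their backs; the gripper's body (75 mm by 188 mm) begins 65 mm behind the grasp point.
Start: joints at [-0.085, 0.13, 1.488, -0, 1.523, -0.085], TCP at [0.6, 0, 0.23] pointing down, gripper open.
Joint ranges: [-2.96, 2.96], [-0.89, 2.26], [0.02, 2.5], [-1.34, 4.48], [0, 2.73], [-2.66, 2.66]. Speed limits (rad/s): [2.39, 2.39, 2.79, 3.14, 3.14, 3.14].

INTERFACE

Orientations are given as a rotation vector (axis times angle).
In Python, from plant import robot gives the robot as it stands. The module is installed in compiled form; this text tells all that it offers.
- The arm moves only by the tool move_arm, never from a script. Its argument "deltas" is one flat list of numbers, 7 for each row, row after row: the shift along the tool's x, y, z in m, then the turn, a rotation vector about the tool's x, y, z in rad, then the opening, from 0 (shut) to 1 (fully open). A call has 1 to 12 rows; each row is the pose to reach, as a shift and turn from the pose commanded when the call began, along the tool's axes at that moment; what a row does not reach only later rows make up. A row lasts 1/8 s, in which the tool goes at most 62.5 mm and 10.7 degrees, less where a joint would pass 70% of its speed; a pose out of reach is approached as far as the arm can. A call with a gripper value outside its range is refused whole. The fingers move at their own pace and stop on an object; "squeeze" is the grip in N (left out, the last holds). Time passes only in rows, so rows that repeat a pose let the fingers close. It gives the time, the measured TCP pose, the force, the opening and the grip force at its end, in the units of the state.
- robot.read_state(): the state, without advancing time (a new reading comes with each control period).
- robot.read_camera(name): name is "scene" or "side" or "wrist"; returns (picture, depth): 480x640x3 uint8, red, green, blue; 480x640 float32, m along the optical axis (not along the pixel's ray), 0 where there is no reading.
- robot.camera_model(name): a dict with "K" (3x3 intrinsics, pixels), "R" (3x3) and "t" (3): a world point X has camera coordinates R X + t; the wrist camera has in their place "tool_from_camera" (4x4, takes a point from camera to tool coordinates, whose origin is the TCP and whose axes are the flange's). Camera axes: x right, y down, z forward; pixel columns grow to the right and rows downward; lengths in m; the calibration is good to about 2 mm. A picture is of the moment at which its call begins: read the wrist's pose just before it. camera_model takes no time and is no camera call.
- robot.close_job(): hands the job in; it is judged then, once.
Trained networks look in the newest picture that a camera, given by its name, has taken for a name from the list of things; names that differ only in an ending like _2 or _b are one class to them, and where a whole thing is asked for, a point or a joint stands for the part that bears it (a point fixed in the world has none). Each returns a list of dicts, best first, with "confidence" (0 to 1); they miss things now and then, are a little off and sometimes report something else, mostly with a low value. They report only what shows in the picture. A call takes as long as a camera call.
- robot.recognise(camera, label): "uv" ([column, row] in pixels, amid what is visible of it).
The state is a dict: "t": time; "q": joint angles; "dq": joint speeds; "joint_torque": joint torques, N m; "tool_pos": TCP position; "orientation": TCP orientation; "force": force on the tool from outside, world axes, zero at the start; "wrist_torque": the same for the moment, N m; "opening": finger opening in m; "gripper_force": force on a finger pad.
Only numpy, scipy, OpenCV 4.12 (cv2) and the standard library are available. Lean on these libraries where they do the work, as an engineer would, in place of code of your own. Each camera call takes 0.05 s, during which the arm holds its last target. There are 200 camera calls.

TASK

Of the two white bottle nests on the bench, one holds an amber bottle. On that nest, swing the wire loop over so that it drops behind the keeper hook, then press the red-tipped lever down over centre until it lies flat and the loop draws the sliding jaw shut round the bottle. Leave the empty nest untouched and the bottle standing.

Things in the scene. Friction and masses are not known exactly. Their poses are not given: they have to be found in the camera images.
- nest: Loaded bottle nest, fixed: base 130x200x8 mm, split white block on it (top 40 mm up). Origin: centre of its underside; x away from the robot, y left, z up (turned by its yaw). Fixed half at +y, sliding jaw at -y, bottle between them at x +34 mm. The steel draw latch lies in the plane x = -30 mm and works along y; its lever turns about an axis along x through (-30, +12, +50) mm.
- nest_lever (a joint): Lever, rad: 0 = shut, flat, pointing to the nest's +y; at the start 1.75 to 1.95, upright, leaning toward the keeper (-y). Stays where left. 69 mm long from its pivot, 24 mm wide, red grip from 45 to 69 mm; the face to push (-y side when upright, top when flat) is 9 mm off the pivot line. Takes 3 to 8 N at the grip against the jaw's springs; past centre it stays shut by itself.
- nest_loop (a joint): Wire loop against lever, rad: 0 = latched, 3.8 (stop) = thrown back, as at the start. Hinged on the lever 24 mm from the lever's pivot, 4.5 mm off the pivot line away from the pushed face. This value minus the lever's = elevation above -y. Pushed past upright toward -y (its bar clears the lever's tip by 28 mm) the loop falls by its own weight onto the ledge behind the hook.
- nest_bar (a point): Middle of the loop's cross bar (blue; 4 mm wire, loop 30 mm wide, 75 mm from hinge to bar). At the start about 140 mm above the bench, on the +y side of the lever; on the keeper's ledge it is about 46 mm above the bench.
- nest_keeper (a point): Point on the sliding jaw where the bar's middle sits when latched: on the ledge, against the -y side of the steel hook (18 mm wide, top 12 mm above this point, leaning over the bar). In the nest frame z +45.5 mm; y -46 mm with the jaw sprung open, -39 mm when latched. A loop just dropped lies 10 to 17 mm beyond it toward -y until the lever draws it in.
- bottle: Amber glass dropper bottle standing in the loaded nest, 33 mm wide and 79 mm high, top about 87 mm above the bench. Origin: centre of its underside; z along its axis. Not to be moved by hand.
- spare: The other nest, exactly alike (same frame and latch, also open) but empty. To be left untouched.

How it is judged:
On the way:
1. with the lever still up, the loop's bar lies down behind the keeper hook (on its far side from the lever, below the hook's top) (value of joint nest_lever above 0.5 rad and z of nest_bar in the frame of nest_keeper below 0.008 m and y of nest_bar in the frame of nest_keeper between -0.03 and 0.003 m), for 0.2 s.
At the end, for the whole second after the job is handed in: The loaded nest's lever lies flat (within 0.1 rad of its stop), the loop's bar is hooked within 8 mm of its seat behind the keeper, the jaw is drawn shut to within 3 mm, and the bottle stands at rest in the nest within 10 degrees of upright (value of joint nest_lever below 0.1 rad and distance between nest_bar and nest_keeper below 0.008 m and y of nest_keeper in the frame of nest above -0.042 m and angle between bottle's own z axis and vertical below 0.17 rad and height (world z) of bottle below 0.02 m and linear speed of bottle below 0.02 m/s); the robot touches nothing.
It fails at once if the robot touches the empty nest (contact force between spare and the arm above 1 N or contact force between spare and the fingers above 1 N).
It fails at once if the bottle is tipped over or lifted out (angle between bottle's own z axis and vertical above 0.5 rad or height (world z) of bottle above 0.04 m).
It also fails if it takes over 40 s, if anything falls off the work surface, if the arm or the gripper's body presses on something with over 40 N, if the wrist force passes 120 N, or if a joint passes its speed limit or range.

## Working session

There is one attempt and no reset: what is moved stays moved. The work goes in short steps, Python scripts to look and compute and a tool call to move; the robot and the scene stay as the last step left them, time stands still between calls to the robot, and variables do not carry over. Pictures are saved under pics/ and viewed, at most 10 in all, crops included, and the job is handed in when it is done.

Besides the shell and the picture viewer there is one more tool, called after "Request:" as name(argument=value, ...) on one line, values as JSON. move_arm: Moves the arm, as the interface text tells. Its arguments: {"type":"object","properties":{"deltas":{"type":"array","items":{"type":"number"}},"squeeze":{"type":"number"}},"required":["deltas"]}

```bash
mkdir -p pics
cat > h.py <<'E'
import numpy as np, cv2
from plant import robot
from scipy.spatial.transform import Rotation as Ro
def cam2world(name, st=None):
    m=robot.camera_model(name)
    if name=="wrist":
        T=np.eye(4);T[:3,:3]=Ro.from_rotvec(st["orientation"]).as_matrix();T[:3,3]=st["tool_pos"]
        return m["K"],T@np.array(m["tool_from_camera"])
    R=np.array(m["R"]);t=np.array(m["t"]);T=np.eye(4);T[:3,:3]=R.T;T[:3,3]=-R.T@t
    return m["K"],T
def cloud(name):
    st=robot.read_state();p,d=robot.read_camera(name);K,T=cam2world(name,st);K=np.array(K)
    v,u=np.mgrid[:480,:640]
    c=np.stack([(u-K[0,2])/K[0,0]*d,(v-K[1,2])/K[1,1]*d,d],-1)
    w=c@T[:3,:3].T+T[:3,3]; w[d==0]=np.nan
    return p,d,w
def save(n,p): cv2.imwrite(f"pics/{n}.png",p[:,:,::-1])
E
python3 - <<'E'
from h import *
P=[]
for n in ["scene","side"]:
    p,d,w=cloud(n);P.append(p);np.save(n+"_w.npy",w);np.save(n+"_p.npy",p)
    for l in ["bottle","nest","nest_lever","nest_loop","nest_bar","nest_keeper","spare"]:
        for r in robot.recognise(n,l)[:3]:
            u,v=map(int,r["uv"]);print(n,l,r["uv"],round(r["confidence"],2),w[v,u].round(3))
    save(n,p)
st=robot.read_state();print(st["tool_pos"],st["orientation"],st["t"])
print(Ro.from_rotvec(st["orientation"]).as_matrix().round(3))
E
```

```text
scene bottle [282.6, 171.1] 0.65 [0.505 0.294 0.063]
scene nest [269.7, 192.8] 0.7 [0.457 0.256 0.052]
scene nest_lever [254.8, 161.0] 0.98 [0.446 0.294 0.109]
scene nest_lever [242.5, 151.2] 0.27 [ 0.49   0.497 -0.001]
scene nest_loop [236.6, 143.0] 0.46 [ 0.49   0.538 -0.001]
scene nest_bar [239.0, 139.0] 0.71 [ 0.504  0.553 -0.002]
scene nest_keeper [283.7, 199.5] 0.97 [0.478 0.236 0.04 ]
scene nest_keeper [253.4, 161.8] 0.25 [0.444 0.294 0.109]
scene spare [383.4, 351.4] 0.96 [ 0.454 -0.161  0.041]
side nest [318.0, 370.3] 0.69 [0.48  0.357 0.039]
side nest_lever [338.3, 304.7] 0.63 [0.45  0.305 0.096]
side nest_loop [344.2, 295.1] 0.71 [0.448 0.349 0.141]
side nest_bar [339.6, 295.2] 0.7 [0.454 0.35  0.143]
side nest_keeper [302.7, 320.3] 0.82 [0.495 0.262 0.039]
side spare [311.1, 197.6] 0.91 [ 0.458 -0.121  0.042]
[6.00016110e-01 2.74335947e-05 2.29662859e-01] [2.22133137e+00 2.22148075e+00 3.15859332e-05] 0.8
[[-0.  1.  0.]
 [ 1.  0. -0.]
 [-0.  0. -1.]]
```

View pics/scene.png

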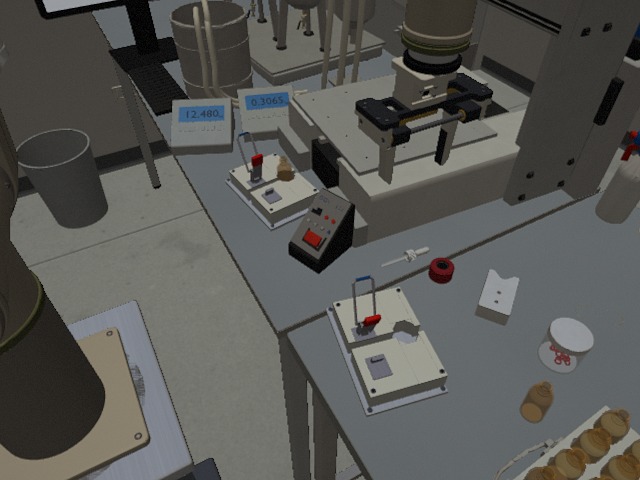

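View pics/side.png

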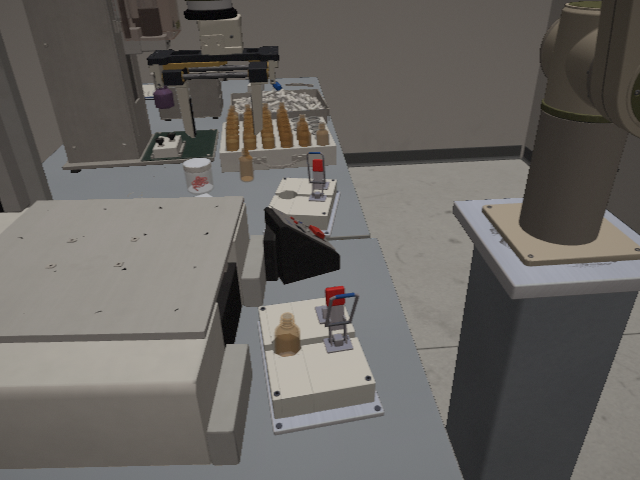

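Run:
```python
from h import *
from scipy.optimize import minimize
W=np.concatenate([np.load(n+"_w.npy").reshape(-1,3) for n in ["scene","side"]]);P=np.concatenate([np.load(n+"_p.npy").reshape(-1,3) for n in ["scene","side"]]).astype(int)
ns=480*640
reg=(W[:,0]>.35)&(W[:,0]<.62)&(W[:,1]>.13)&(W[:,1]<.48)
for k,s in [("scene",slice(0,ns)),("side",slice(ns,None))]:
    m=np.zeros(len(W),bool);m[s]=1
    for lo,hi in [(.004,.014),(.034,.046)]:
        q=W[reg&m&(W[:,2]>lo)&(W[:,2]<hi)&(P.min(1)>110)]
        q=q[(q[:,0]<.58)]
        r=cv2.minAreaRect((q[:,:2]*1000).astype(np.float32));print(k,lo,len(q),r,cv2.boxPoints(r).round(0).tolist(),np.median(q[:,2]).round(4))
R=P[:,0];G=P[:,1];B=P[:,2]
for k,s in [("scene",slice(0,ns)),("side",slice(ns,None))]:
    m=np.zeros(len(W),bool);m[s]=1
    a=m&reg&(W[:,2]>.06)&(R>120)&(G<60)&(B<60);print(k,"red",a.sum(),W[a].mean(0).round(4),W[a].min(0).round(4),W[a].max(0).round(4))
    a=m&reg&(W[:,2]>.1)&(B>R+35);print("blue",a.sum(),np.nanmean(W[a],0).round(4),W[a].round(3)[::8].tolist())
    a=m&reg&(W[:,2]>.05)&(W[:,2]<.095)&(R>B+30)&(G>50);print("amber",a.sum(),np.nanmean(W[a],0).round(4),W[a][:,2].max())
# height map around
g=np.full((14,14),np.nan)
for i in range(14):
  for j in range(14):
    x=.3+.03*i;y=.0+.04*j
    a=(abs(W[:,0]-x)<.015)&(abs(W[:,1]-y)<.02)&(W[:,2]>-.02)&(W[:,2]<.6)
    if a.sum()>3:g[i,j]=np.percentile(W[a,2],97)
print("rows x .3+.03i, cols y 0+.04j\n",(g*1000).round(0))
```

```text
scene 0.004 338 ((464.5849609375, 302.473876953125), (93.68950653076172, 198.6207275390625), 7.740453720092773) [[405.0, 395.0], [432.0, 198.0], [524.0, 210.0], [498.0, 407.0]] 0.0085
scene 0.034 1779 ((485.3820495605469, 303.82098388671875), (120.6702880859375, 178.95379638671875), 6.940647602081299) [[415.0, 385.0], [436.0, 208.0], [556.0, 222.0], [534.0, 400.0]] 0.0402
side 0.004 1647 ((482.3246154785156, 308.6797790527344), (129.98095703125, 198.9844970703125), 6.862344264984131) [[406.0, 400.0], [430.0, 202.0], [559.0, 218.0], [535.0, 415.0]] 0.0074
side 0.034 6529 ((484.8292541503906, 304.4609069824219), (120.05887603759766, 176.6241912841797), 6.889749050140381) [[415.0, 385.0], [436.0, 210.0], [555.0, 224.0], [534.0, 399.0]] 0.0395
scene red 23 [0.4534 0.2963 0.1172] [0.4431 0.291  0.1146] [0.4645 0.3001 0.119 ]
blue 12 [0.4614 0.3561 0.1417] [[0.599, 0.45, 0.127], [0.44, 0.348, 0.143]]
amber 157 [0.5119 0.2998 0.0701] 0.08817255784866673
side red 60 [0.454  0.3    0.1162] [0.4437 0.2954 0.1147] [0.4645 0.304  0.1178]
blue 66 [0.4473 0.3501 0.1419] [[0.445, 0.348, 0.143], [0.
[... 581 characters left out ...]
.  40.  41. 118. 134.  39.  -1.  -0.  35.]
 [  1.  65.  79.  78.   0.  41.  57. 117. 115. 143.  40.  -1.  -0.  40.]
 [  0.  84.  99. 104.  -1.  41.  44.  44. 101.  41.  40.  -1.  -0.  43.]
 [346. 345. 121. 123. 115.  40.  42.  77.  86.  41.  40.  -1.   0.  32.]
 [346. 345. 123. 118.  67.  66.  42.  42.  65.  41.  41.  -1.   0.  35.]
 [472. 413. 129. 159. 158. 158. 158. 158. 154.  68.  68.  67.  48.  40.]
 [379. 414. 130. 159. 159. 159. 159. 158. 158. 158. 158. 129.  -0.  44.]
 [410. 409. 130. 159. 159. 159. 159. 159. 159. 159. 158. 129.  nan  48.]
 [345. 344. 156. 159. 158. 158. 158. 159. 159. 159. 158. 129.  nan  nan]
 [346. 345. 158. 159. 158. 158. 158. 158. 159. 159. 158. 129.  nan  nan]]
```

Run:
```python
from h import *
print(np.array(robot.camera_model("wrist")["tool_from_camera"]).round(3))
c,s=np.cos(.12),np.sin(.12)
def w(x,y): return np.round([.4823+c*x-s*y,.3087+s*x+c*y],4)
for y in (.09,.045,-.02,-.05,.05,.08): print(y,w(-.03,y))
```

```text
[[-0.001 -0.97  -0.242  0.066]
 [ 1.    -0.001 -0.    -0.   ]
 [-0.    -0.242  0.97  -0.155]
 [ 0.     0.     0.     1.   ]]
0.09 [0.4417 0.3945]
0.045 [0.4471 0.3498]
-0.02 [0.4549 0.2853]
-0.05 [0.4585 0.2555]
0.05 [0.4465 0.3547]
0.08 [0.4429 0.3845]
```

Request:
move_arm(deltas=[0.034,-0.0133,0,0,0,-0.141,0,0.068,-0.0266,0,0,0,-0.282,0,0.101,-0.04,0,0,0,-0.4225,0,0.135,-0.053,0,0,0,-0.563,0,0.168,-0.0665,0,0,0,-0.704,0,0.202,-0.08,0,0,0,-0.845,0,0.236,-0.093,0,0,0,-0.986,0,0.27,-0.106,0,0,0,-1.127,0,0.303,-0.12,0,0,0,-1.2675,0,0.337,-0.133,0,0,0,-1.408,0,0.371,-0.146,0,0,0,-1.55,0,0.4045,-0.1595,0,0,0,-1.69,0], squeeze=20)

```text
t: 2.3
tool_pos: [0.44, 0.4056, 0.2297]
orientation: [-0.194, 3.135, 0.0]
force: [-0.5, 0.3, -0.2]
opening: 0.0002
gripper_force: 0.0
```

Run:
```python
from h import *
p,d,w=cloud("wrist");save("w1",p)
st=robot.read_state();print(st["tool_pos"],st["t"],st["opening"],st["force"]);print(Ro.from_rotvec(st["orientation"]).as_matrix().round(3))
for l in ["nest_bar","nest_lever","nest_keeper"]:
    for r in robot.recognise("wrist",l)[:2]:
        u,v=map(int,r["uv"]);print(l,r["uv"],r["confidence"],w[v,u].round(4))
P=p.astype(int);a=(P[...,2]>P[...,0]+35)&(w[...,2]>.1)&(w[...,2]<.17);print(a.sum(),np.nanmean(w[a],0).round(4),np.nanmin(w[a],0),np.nanmax(w[a],0))
a=(P[...,0]>120)&(P[...,1]<60)&(w[...,2]>.06)&(w[...,2]<.13)
print(a.sum(),np.nanmean(w[a],0).round(4),np.nanmin(w[a],0),np.nanmax(w[a],0))
```

```text
[0.43789454 0.40915794 0.22962915] 2.35 0.0004981567189862472 [-2.94341048  0.92155867  0.3948696 ]
[[-0.991 -0.133 -0.001]
 [-0.133  0.991  0.002]
 [ 0.001  0.002 -1.   ]]
nest_bar [227.1, 246.2] 0.57 [0.4786 0.3217 0.039 ]
nest_lever [201.9, 230.5] 0.86 [0.4561 0.3059 0.0746]
nest_keeper [153.7, 239.4] 0.98 [0.4804 0.2493 0.0393]
nest_keeper [207.0, 276.2] 0.74 [0.5019 0.3108 0.0653]
153 [0.4471 0.3487 0.1431] [0.43649814 0.34548149 0.14116223] [0.45775817 0.35123407 0.1446392 ]
235 [0.4521 0.2988 0.1163] [0.4416121  0.29331347 0.11355285] [0.46277577 0.30209753 0.11865684]
```

View pics/w1.png

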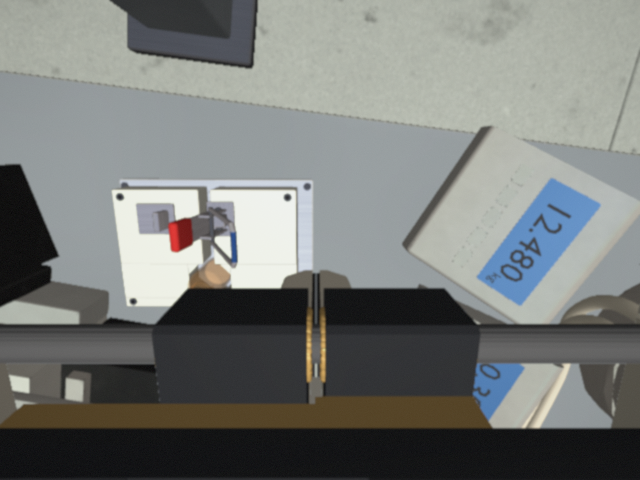

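Request:
move_arm(deltas=[0,0,0.03,0,0,0,0,0,0,0.06,0,0,0,0,0,0,0.088,0,0,0,0,0,-0.015,0.088,0,0,0,0,0,-0.03,0.088,0,0,0,0,0,-0.04,0.088,0,0,0,0,0,-0.05,0.088,0,0,0,0,0,-0.06,0.088,0,0,0,0,0,-0.07,0.088,0,0,0,0,0,-0.08,0.088,0,0,0,0,0,-0.09,0.088,0,0,0,0,0,-0.1,0.088,0,0,0,0])

```text
t: 4.0
tool_pos: [0.4524, 0.3046, 0.1416]
orientation: [0.187, -3.136, 0.0]
force: [-0.6, 0.3, 0.0]
opening: 0.0005
gripper_force: 0.0
```

Run:
```python
from h import *
p,d,w=cloud("side");save("s2",cv2.resize(p[220:450,220:450],(690,690))[:600])
st=robot.read_state();print(st["tool_pos"],st["t"],st["force"])
P=p.astype(int);a=(P[...,2]>P[...,0]+35)&(w[...,2]>.03)&(w[...,2]<.17)&(w[...,0]<.56)&(w[...,1]>.2);print(a.sum(),np.nanmean(w[a],0).round(4))
```

```text
[0.45259665 0.30362284 0.14150727] 4.05 [ 1.08775497 -0.89635782 -0.10942238]
14 [0.4649 0.2724 0.1349]
```

View pics/s2.png

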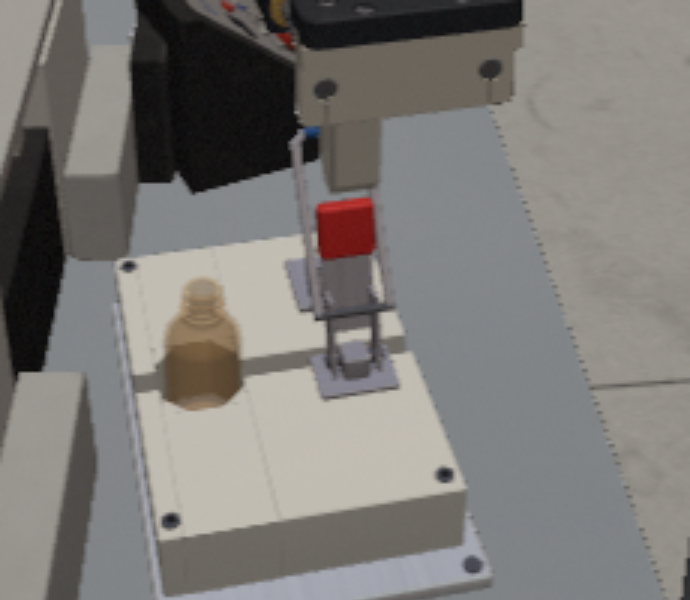

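Request:
move_arm(deltas=[0,-0.01,0,0,0,0,0,0,-0.02,0,0,0,0,0,0,-0.02,0,0,0,0,0,0,-0.02,0,0,0,0,0])

```text
t: 4.55
tool_pos: [0.4548, 0.2854, 0.1417]
orientation: [-0.187, 3.136, 0.0]
force: [0.6, 0.6, -0.2]
opening: 0.0006
gripper_force: 0.0
```

Run:
```python
from h import *
p,d,w=cloud("side");save("s3",cv2.resize(p[220:450,220:450],(690,690))[:600])
q,d,v=cloud("scene")
st=robot.read_state();print(st["tool_pos"],st["t"],st["force"])
c,s=np.cos(.12),np.sin(.12)
for p,w in ((p,w),(q,v)):
  P=p.astype(int);a=(P[...,2]>P[...,0]+35)&(w[...,2]>.03)&(w[...,2]<.17)&(w[...,0]<.5)&(w[...,0]>.4)&(w[...,1]>.2)&(w[...,1]<.4)
  m=np.nanmean(w[a],0);dx,dy=m[:2]-[.4823,.3087];print(a.sum(),m.round(4),"nest",(c*dx+s*dy).round(4),(c*dy-s*dx).round(4))
```

```text
[0.45473778 0.28560925 0.14165841] 4.65 [-0.15704022  0.78635963 -0.75741275]
6 [0.4688 0.2494 0.0471] nest -0.0205 -0.0573
14 [0.4603 0.2452 0.0473] nest -0.0295 -0.0604
```

View pics/s3.png

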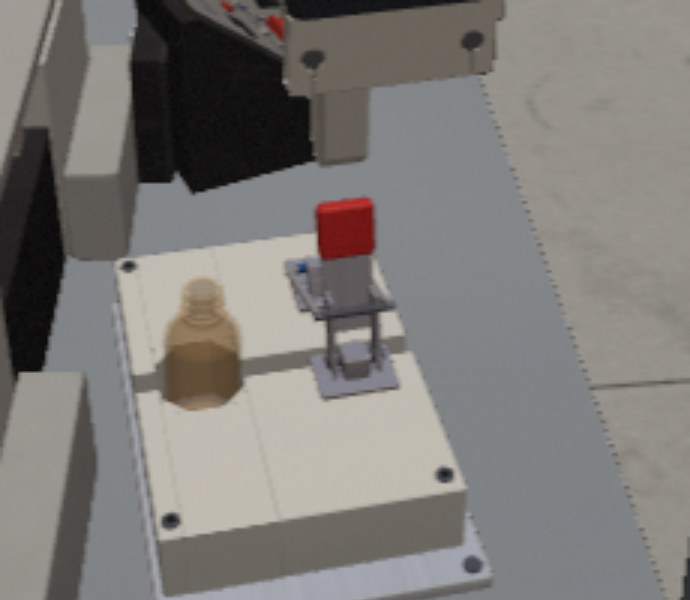

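Request:
move_arm(deltas=[0,-0.03,0,0,0,0,0,0,-0.03,0.014,0,0,0,0,0,-0.03,0.028,0,0,0,0,0,-0.01,0.028,0,0,0,0,0,-0.001,0.027,0,0,0,0,0,0.006,0.026,0,0,0,0,0,0.013,0.0245,0,0,0,0,0,0.021,0.0245,0,0,0,0,0,0.028,0.025,0,0,0,0,0,0.035,0.0265,0,0,0,0,0,0.042,0.0285,0,0,0,0,0,0.042,0.0285,0,0,0,0])

```text
t: 6.15
tool_pos: [0.4497, 0.3275, 0.1129]
orientation: [0.188, -3.136, -0.0]
force: [0.9, -0.8, -0.4]
opening: 0.0006
gripper_force: 0.6
```

```bash
cat > chk.py <<'E'
from h import *
import sys
p,d,w=cloud("side");save(sys.argv[1],cv2.resize(p[220:450,220:450],(690,690))[:600])
st=robot.read_state();print(st["tool_pos"],st["t"],st["force"])
c,s=np.cos(.12),np.sin(.12)
P=p.astype(int)
for n,a in (("blue",P[...,2]>P[...,0]+35),("red",(P[...,0]>110)&(P[...,1]<60))):
  a=a&(w[...,2]>.03)&(w[...,2]<.17)&(w[...,0]<.5)&(w[...,0]>.4)&(w[...,1]>.2)&(w[...,1]<.42)
  m=np.nanmean(w[a],0);dx,dy=m[:2]-[.4823,.3087];print(n,a.sum(),m.round(4),"nest",(c*dx+s*dy).round(4),(c*dy-s*dx).round(4))
E
python3 chk.py s4
```

```text
[0.44970854 0.32725318 0.11298379] 6.2 [ 0.67475991 -1.4831608   0.19025041]
blue 3 [0.4679 0.2635 0.0483] nest -0.0197 -0.0431
red 107 [0.449  0.3469 0.1104] nest -0.0285 0.0419
```

View pics/s4.png

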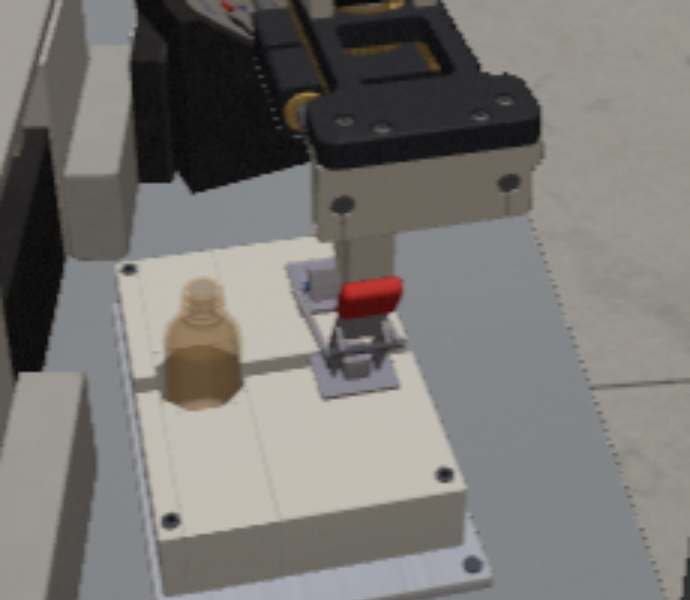

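Request:
move_arm(deltas=[0,0.006,0.0035,0,0,0,0,0,0.012,0.0075,0,0,0,0,0,0.018,0.0125,0,0,0,0,0,0.0225,0.018,0,0,0,0,0,0.0265,0.024,0,0,0,0,0,0.03,0.0305,0,0,0,0,0,0.032,0.0375,0,0,0,0,0,0.034,0.0425,0,0,0,0,0,0.034,0.0445,0,0,0,0,0,0.034,0.0455,0,0,0,0,0,0.034,0.0455,0,0,0,0])

```text
t: 7.58
tool_pos: [0.4456, 0.3604, 0.0698]
orientation: [0.187, -3.135, 0.002]
force: [-9.2, -9.1, 22.7]
opening: 0.0007
gripper_force: 11.1
```

```bash
python3 chk.py s5
```

```text
[0.44563311 0.36040579 0.06976872] 7.625 [-9.80738498 -7.69195264 21.93676007]
blue 0 [nan nan nan] nest nan nan
red 260 [0.4457 0.3757 0.0578] nest -0.0283 0.0709chk.py:9: RuntimeWarning: Mean of empty slice
  m=np.nanmean(w[a],0);dx,dy=m[:2]-[.4823,.3087];print(n,a.sum(),m.round(4),"nest",(c*dx+s*dy).round(4),(c*dy-s*dx).round(4))
```

View pics/s5.png

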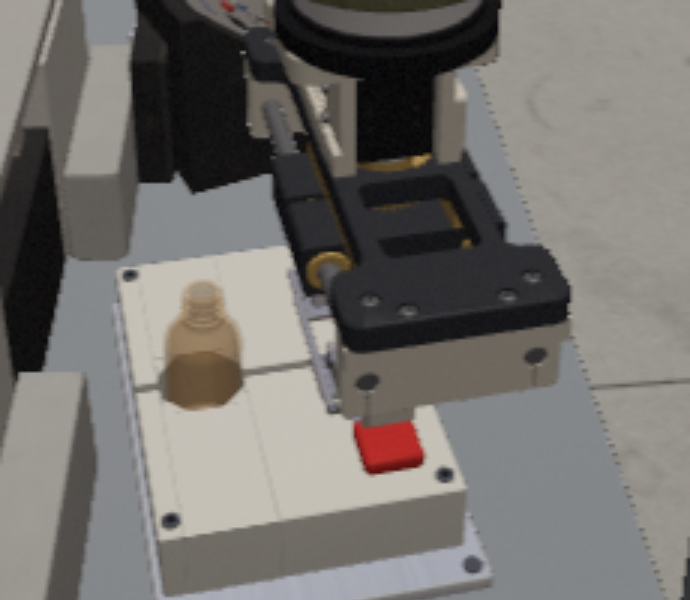

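Request:
move_arm(deltas=[0,0,-0.01,0,0,0,0,0,0,-0.03,0,0,0,0,0,0,-0.06,0,0,0,0,0,0,-0.1,0,0,0,0,0,0,-0.14,0,0,0,0,0,0,-0.16,0,0,0,0,0,0,-0.16,0,0,0,0,0,0,-0.16,0,0,0,0])

```text
t: 8.62
tool_pos: [0.4451, 0.3604, 0.2257]
orientation: [0.187, -3.134, 0.002]
force: [-0.3, -0.3, -0.5]
opening: 0.0003
gripper_force: 0.0
```

```bash
python3 chk.py s6; sed 's/"side"/"scene"/' chk.py>chk2.py; python3 chk2.py s7
```

```text
[0.44484055 0.36023289 0.22530936] 8.675 [0.53724459 0.45250004 0.46569356]
blue 2 [0.4678 0.2672 0.0475] nest -0.0194 -0.0395
red 299 [0.4456 0.3739 0.0582] nest -0.0286 0.0691
[0.44483255 0.36019713 0.22529621] 8.725 [-0.1436282   0.08120585  0.38932868]
blue 15 [0.4576 0.2626 0.0489] nest -0.03 -0.0429
red 61 [0.4447 0.3697 0.0594] nest -0.03 0.065
```

View pics/s6.png

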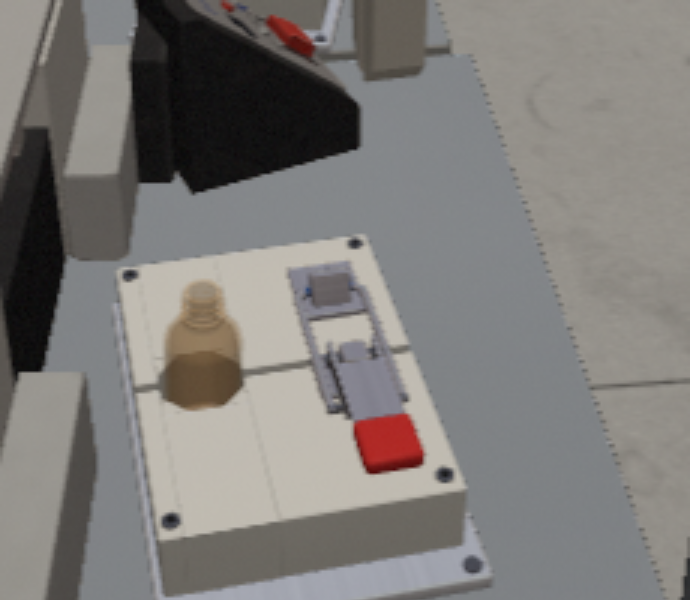

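The lever is flat (red grip at 388,443), the bar is behind the hook (310,292), the jaw is shut and the bottle is upright.

```bash
python3 -c "
from plant import robot; print(robot.close_job())"
```

```text
the job is handed in; nothing more can be done
None
```

Done and handed in: on the nest with the amber bottle, the loop is behind the keeper hook, the lever lies flat, the jaw is shut and the bottle is upright; the arm stayed clear of the empty nest. The hand-in returned no verdict.

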